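# Drive the worn bushing out of the bearing block

## Task

One bore of the aluminium bearing block holds a worn bushing (a ring with a hole through it), the other a solid plug that stays where it is. Take from the cradle the ejector rod that fits the bore but is too thick to slip through the bushing's hole, and with its plain end push the bushing out through the far side so that it drops into the catch tray behind the block. Then draw the rod out and lay it back in its empty groove in the cradle; leave the plug, the other rods and the things standing around as they are.

Things in the scene. Friction and masses are not known exactly. Their poses are not given: they have to be found in the camera images.
- block: Aluminium bearing block fixed to the bench: 34 mm thick (x), 112 mm wide (y), top at z 85 mm; catch tray behind. Origin on the bench under the block's centre; z up; x along the bores, from the front face (x = -17 mm, roughly towards the robot) to the far face (+17 mm) and the tray. Foot plate 8 mm thick to x = -34 mm, y = +-62 mm; bolt heads to z 12 mm.
- bore_left (a point): Centre of the front mouth of the bore at the block's y = +28 mm, z = 58 mm: a straight through bore 25 mm in diameter, 34 mm long, along the block's x. A spring pad in its roof holds the seated part: 3 to 8 N along x moves it. With the bore empty the pad hangs 10 mm above the bore's axis and gives way.
- bore_right (a point): The same for the other bore, at the block's y = -28 mm, z = 58 mm.
- tray (a point): Middle of the floor of the dark steel catch tray behind the block, rubber floor 7 mm above the bench. The tray reaches from the block's x = 17 to 105 mm, y = -56 to 56 mm; walls 4 mm thick, 32 mm high.
- cradle: Wooden rod cradle fixed to the bench: base plate 130 x 160 mm, 6 mm thick. Origin on the bench under its centre, z up, x along the grooves. Three parallel grooves at y = -60, 0 and +60 mm, a steel rod in each; which rod lies where changes. Between the groove pieces (x from -37 to +37 mm) nothing of the cradle is higher than the base plate.
- groove_middle (a point): Middle of the bottom line of the middle groove, 30 mm above the bench. Each groove is a 90 degree V along the cradle's x, made of two V pieces 16 mm long, centred 45 mm before and behind this middle; flanks rise to 50 mm above the bench, 20 mm to either side.
- rod_thin: Steel rod 9 mm in diameter, 160 mm long, shaped as rod_medium with a 17 mm head; it slips through the bushing's hole. Origin on its axis at mid length, x along it to the plain end; lies with its axis 36 mm above the bench.
- rod_medium: Steel ejector rod, diameter 18 mm, length 160 mm, 0.2 to 0.4 kg: the one that fits. Origin on its axis at mid length (balance within 5 mm); x along the axis to the plain, chamfered end (+80 mm). Head 26 mm in diameter, 8 mm long at x = -80 mm, the end nearer the robot. Rolled about x by any angle. In its groove: axis 43 mm above the bench, parallel to the cradle's x, middle within 8 mm of the cradle's.
- rod_thick: Steel rod 30 mm in diameter, 160 mm long, shaped as rod_medium with a 38 mm head; it does not enter the bores. Origin on its axis at mid length, x along it to the plain end; lies with its axis 51 mm above the bench.
- rod_medium_tip (a point): Centre of the plain end face of rod_medium.
- bushing: Brass bushing, a ring 24 mm in outer and 13 mm in inner diameter, 24 mm long, dark inside, seated in one of the two bores (which one changes). Origin at its centre, x along its axis. At the start it stands 2 to 6 mm inside the front face of the block.
- plug: Solid brass plug 24 mm in diameter, 24 mm long, no hole, seated in the other bore likewise. Origin at its centre, x along its axis.
- dropper_bottle: Bystander: brown dropper bottle, 34 mm in diameter, 78 mm high, standing on the bench. Origin at the centre of its foot.
- brush_jar: Bystander: glass jar with brushes, 66 x 92 mm over all, 160 mm high, standing on the bench. Origin at the centre of its foot.
- loupe: Bystander: black linen loupe, a waisted cylinder 42 mm in diameter, 40 mm high, standing on the bench. Origin at the centre of its foot.

How it is judged:
On the way, in this order (a step that is already met when the one before it is completed fails the run):
1. the medium rod is lifted clear of the cradle (z of rod_medium in the frame of cradle above 0.07 m), for 0.1 s.
2. the medium rod reaches through a bore and has driven the bushing out at the far side (x of rod_medium_tip in the frame of block between 0.008 and 0.08 m and z of rod_medium_tip in the frame of block between 0.048 and 0.068 m and angle between the x axis of rod_medium and the x axis of block, either way round below 0.2 rad and x of bushing in the frame of block above 0.021 m and z of bushing in the frame of block below 0.05 m), for 0.05 s.
At the end, for the whole second after the job is handed in: the bushing lies at rest in the catch tray behind the block; the medium rod lies at rest in a groove of the cradle (axis 38.5 to 47.5 mm above the bench, middle within 25 mm of the cradle's middle along the groove, parallel within 0.1 rad); the plug is within 4 mm of where it was (x of bushing in the frame of block between 0.021 and 0.103 m and y of bushing in the frame of block between -0.054 and 0.054 m and z of bushing in the frame of block between 0 and 0.036 m and distance of plug from where it was at the start of the episode below 0.004 m and x of rod_medium in the frame of cradle between -0.025 and 0.025 m and y of rod_medium in the frame of cradle between -0.068 and 0.068 m and z of rod_medium in the frame of cradle between 0.0385 and 0.0475 m and angle between the x axis of rod_medium and the x axis of cradle, either way round below 0.1 rad and linear speed of rod_medium below 0.02 m/s and linear speed of bushing below 0.03 m/s); the robot touches nothing.
It fails at once if the plug is pushed more than 6 mm (distance of plug from where it was at the start of the episode above 0.006 m).
It fails at once if one of the other two rods is moved more than 20 mm (distance of any of rod_thin, rod_thick from where it was at the start of the episode above 0.02 m).
It fails at once if a bystander is moved more than 20 mm or tipped (distance of any of dropper_bottle, brush_jar, loupe from where it was at the start of the episode above 0.02 m or angle between any of dropper_bottle, brush_jar, loupe's own z axis and vertical above 0.4 rad).
It also fails if it takes over 51 s, if anything falls off the work surface, if the arm or the gripper's body presses on something with over 40 N, if the wrist force passes 120 N, or if a joint passes its speed limit or range.

## Robot

A 6-joint arm with a two-finger parallel gripper is mounted at the origin on a cart in front of the work surface, level with it; the furniture and walls round the work are solid. World frame = base frame: x ahead of the robot, y to its left, z up, the work surface at z = 0. Lengths are in m, angles in rad, forces in N, time in s.
With the tool pointing down it reaches from about 0.275 to 0.75 m from the base axis. Payload 10.2 kg.
Tool frame: the origin (TCP) lies on the centre line of the jaws, within the pads' length; the fingertips stand tips_ahead ahead of it and the grasp point (between the pads) lies 5 mm behind it (tips_ahead is the distance from the TCP to the fingertips, in m); z points along the fingers, y is the direction in which the jaws open and shut (so a half turn about z gives the same grasp; the last joint's range is limited). The gripper opens to 88 mm and grips with 3 to 60 N. Pads are 18 mm wide; open, the fingers measure 123 mm over their backs; the gripper's body (75 mm by 187 mm) begins 45 mm behind the grasp point.
Start: joints at [-1.376, 0.313, 1.498, -0, 1.331, -0.223], TCP at [0.213, -0.48, 0.253] pointing down, gripper open.
Joint ranges: [-2.94, 2.94], [-0.97, 2.17], [0.19, 2.56], [-1.23, 4.37], [0.02, 3.11], [-2.88, 2.88]. Speed limits (rad/s): [2.39, 2.39, 3.01, 3.14, 3.14, 3.14].

## Interface

Orientations are given as a unit quaternion [x, y, z, w].
In Python, from workcell import observe, grab_frame, camera_info, hand_in, tips_ahead gives the robot as it stands.
- The arm moves only by the tool carry_out, never from a script. Its argument "rows" is a list of rows, each a list of 7 numbers: the opening, from 0 (shut) to 1 (fully open), then the shift along the tool's x, y, z in cm, then the turn, a rotation vector about the tool's x, y, z in degrees. A call has 1 to 8 rows; each row is the pose to reach, as a shift and turn from the pose commanded when the call began, along the tool's axes at that moment; what a row does not reach only later rows make up. A row lasts 1/10 s, in which the tool goes at most 50 mm and 8.59 degrees, less where a joint would pass 70% of its speed; a pose out of reach is approached as far as the arm can. A call with a gripper value outside its range is refused whole. The fingers move at their own pace and stop on an object; "grip_force" is the grip in N (left out, the last holds). Time passes only in rows, so rows that repeat a pose let the fingers close. It gives the time, the measured TCP pose, the force and the opening at its end, in the units of the state.
- observe(): the state, without advancing time (a new reading comes with each control period).
- grab_frame(name): name is "scene" or "side" or "wrist"; returns the picture (384x512x3 uint8, red, green, blue); there is no depth.
- camera_info(name): a dict with "camera_matrix" (3x3 intrinsics, pixels), "k1" (the pictures are not rectified: a ray, as slopes to the right and down, at radius r is drawn at 1 + k1 r^2 times it, then the intrinsics apply), "R" (3x3) and "t" (3): a world point X has camera coordinates R X + t. Camera axes: x right, y down, z forward; pixel columns grow to the right and rows downward; lengths in m; the calibration is good to about 2 mm. A picture is of the moment at which its call begins: read the wrist's pose just before it. camera_info takes no time and is no camera call; for the wrist camera it gives the pose at the moment of the call.
- hand_in(): hands the job in, once; it reports no verdict.
The state is a dict: "time": time; "joints": joint angles; "dq": joint speeds; "joint_torque": joint torques, N m; "tcp_pos": TCP position; "ee_rot": TCP orientation; "force": force on the tool from outside, world axes, zero at the start; "torque": the same for the moment, N m; "grip_width": finger opening in m.
Only numpy, scipy, OpenCV 4.12 (cv2) and the standard library are available. Lean on these libraries where they do the work, as an engineer would, in place of code of your own. Each camera call takes 0.05 s, during which the arm holds its last target. There are 200 camera calls.

## Working session

There is one attempt and no reset: what is moved stays moved. The work goes in short steps, Python scripts to look and compute and a tool call to move; the robot and the scene stay as the last step left them, time stands still between calls to the robot, and variables do not carry over. Pictures are saved under pics/ and viewed, about 8 in all and at most 12, crops included, and the job is handed in when it is done.

Besides the shell and the picture viewer there is one more tool, called after "Call:" in YAML: its name, and indented under it one key for each argument. carry_out: Moves the arm, as the interface text tells. Its arguments: {"type":"object","properties":{"rows":{"type":"array"},"grip_force":{"type":"number"}},"required":["rows"]}

```bash
mkdir -p pics; cat > h.py <<'E'
import numpy as np, cv2
from workcell import *
from scipy.spatial.transform import Rotation as Rn
def ray(ci,px):
    K=np.array(ci["camera_matrix"]);k=ci["k1"];R=np.array(ci["R"]);t=np.array(ci["t"])
    d=np.array([(px[0]-K[0,2])/K[0,0],(px[1]-K[1,2])/K[1,1]]);u=d.copy()
    for _ in range(20): u=d/(1+k*(u@u))
    return -R.T@t, R.T@np.array([u[0],u[1],1])
def onz(ci,px,z):
    o,d=ray(ci,px); return o+d*(z-o[2])/d[2]
def proj(ci,X):
    K=np.array(ci["camera_matrix"]);c=np.array(ci["R"])@np.array(X)+np.array(ci["t"]);u=c[:2]/c[2];u=u*(1+ci["k1"]*(u@u))
    return np.array([K[0,0]*u[0]+K[0,2],K[1,1]*u[1]+K[1,2]])
def tri(ca,pa,cb,pb):
    o1,d1=ray(ca,pa);o2,d2=ray(cb,pb)
    s=np.linalg.lstsq(np.c_[d1,-d2],o2-o1,rcond=None)[0]
    a=o1+d1*s[0];b=o2+d2*s[1];return (a+b)/2,np.linalg.norm(a-b)
def snap(n,f):
    im=grab_frame(n);cv2.imwrite(f,im[:,:,::-1]);return im
E
python3 - <<'E'
from h import *
a=snap("scene","pics/scene0.png");b=snap("side","pics/side0.png")
for n in("scene","side"):
    c=camera_info(n);print(n,np.array(c["camera_matrix"]).round(1).tolist(),c["k1"],(-np.array(c["R"]).T@np.array(c["t"])).round(3),np.array(c["R"])[2].round(3))
s=observe();print(s["tcp_pos"],s["ee_rot"],s["time"],s["grip_width"],s["force"],tips_ahead if not callable(tips_ahead) else tips_ahead())
E
```

```text
scene [[466.8, 0.0, 250.5], [0.0, 466.8, 192.0], [0.0, 0.0, 1.0]] 0.0027483584037702774 [-0.084  0.687  0.769] [ 0.619 -0.407 -0.672]
side [[475.1, 0.0, 251.7], [0.0, 475.1, 192.2], [0.0, 0.0, 1.0]] -0.1939496179358919 [0.571 1.226 0.522] [-0.001 -0.902 -0.431]
[ 0.21298028 -0.47965585  0.25222826] [ 9.78255616e-01  2.07402106e-01  8.56965149e-06 -5.61705511e-04] 0.1 0.08818567676524855 [-0.92218974  0.79966703 -0.71191906] 0.014
```

View pics/scene0.png

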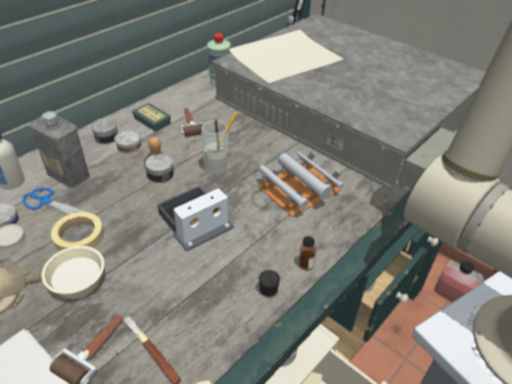

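View pics/side0.png

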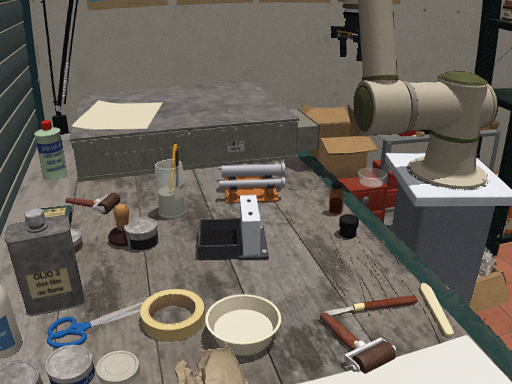

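The scene view shows the block at about (200,215), with bores near (194,224) and (215,213), and the cradle at about (300,185). The jar is at (215,150), the bottle at (308,252) and the loupe at (269,283). I'll enlarge the block and cradle.

```bash
python3 - <<'E'
import cv2
a=cv2.imread("pics/scene0.png")[140:256,150:350];cv2.imwrite("pics/c1.png",cv2.resize(a,None,fx=4,fy=4,interpolation=cv2.INTER_CUBIC))
E
```

```text
(no output)
```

View pics/c1.png

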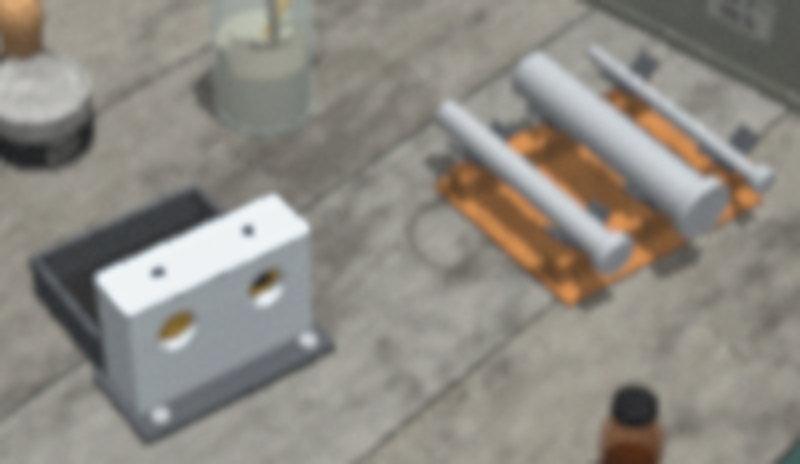

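```bash
cat > m1.py <<'E'
from h import *
c=camera_info("scene")
f=lambda x,y:(150+(x+.5)/4-.5,140+(y+.5)/4-.5)
P=lambda x,y,z:onz(c,f(x,y),z)
for n,p,z in [("FL",(125,316),.085),("BL",(97,272),.085),("BR",(275,195),.085),("FR",(310,228),.085),("footFL",(150,442),.008),("footFR",(332,347),.008),
 ("headc",(612,250),.043),("plain",(452,112),.043),("thickhead",(702,205),.051),("thickplain",(538,72),.051),("cradleFL",(570,303),.006),("cradleBL",(440,188),.006),("cradleFR",(760,200),.006),
 ("jar",(258,120),0.),("bottle",(632,480),0.)]:
    print(n,P(*p,z)[:2].round(4))
print("loupe",onz(c,(269,290),0)[:2].round(3))
w=camera_info("wrist");s=observe();Rt=Rn.from_quat(s["ee_rot"]).as_matrix();R=np.array(w["R"])
print("cam in tool",(Rt.T@(-R.T@np.array(w["t"])-s["tcp_pos"])).round(4));print((R@Rt).round(3).tolist());print(w["camera_matrix"],w["k1"]);print(Rt.round(3).tolist())
E
python3 m1.py
```

```text
FL [0.5525 0.4373]
BL [0.5892 0.4355]
BR [0.5935 0.3261]
FR [0.5604 0.3232]
footFL [0.5325 0.4395]
footFR [0.5417 0.3214]
headc [0.495  0.1642]
plain [0.6452 0.1734]
thickhead [0.4917 0.1026]
thickplain [0.6421 0.1113]
cradleFL [0.5015 0.1853]
cradleBL [0.6244 0.1945]
cradleFR [0.5127 0.0325]
jar [0.7467 0.2548]
bottle [0.3818 0.2318]
loupe [0.36  0.345]
cam in tool [ 0.0676  0.0011 -0.1318]
[[0.0, 1.0, 0.0], [-0.963, 0.0, -0.268], [-0.268, -0.0, 0.963]]
[[307.62320752   0.         260.07608882]
 [  0.         307.62320752 193.95497674]
 [  0.           0.           1.        ]] 0.028033596518361157
[[0.914, 0.406, -0.0], [0.406, -0.914, 0.001], [0.0, -0.001, -1.0]]
```

The bushing (dark hole) looks to be in the right bore and the plug in the left. The medium rod is in the groove nearest the block, at y=+60. Next I'll move above the midpoint between the block and cradle for a wrist view.

```bash
cat >> h.py <<'E'
def goal(x,y,z,yaw):
    s=observe();R0=Rn.from_quat(s["ee_rot"]);c,w=np.cos(np.radians(yaw)),np.sin(np.radians(yaw))
    Rg=Rn.from_matrix([[c,w,0],[w,-c,0],[0,0,-1]])
    print("shift cm",(R0.inv().apply(np.array([x,y,z])-s["tcp_pos"])*100).round(2),"turn",np.degrees((R0.inv()*Rg).as_rotvec()).round(2),"| t",round(s["time"],2),"F",np.round(s["force"],1),"w",round(s["grip_width"],4))
E
python3 -c "
from h import *
goal(.57,.25,.25,3.5)"
```

```text
shift cm [ 62.24 -52.2    0.3 ] turn [-0.06 -0.   20.44] | t 0.1 F [-0.9  0.8 -0.7] w 0.0882
```

Call:
carry_out:
  rows:
    - [1,62,-52,0,0,0,20.4]
    - [1,62,-52,0,0,0,20.4]
    - [1,62,-52,0,0,0,20.4]
    - [1,62,-52,0,0,0,20.4]
    - [1,62,-52,0,0,0,20.4]
    - [1,62,-52,0,0,0,20.4]
    - [1,62,-52,0,0,0,20.4]
    - [1,62,-52,0,0,0,20.4]

```text
time: 0.9
tcp_pos: [0.3889, -0.1192, 0.2527]
ee_rot: [1.0, 0.031, 0.0, 0.0]
force: [0.6, -1.0, -0.7]
grip_width: 0.088
```

```bash
python3 -c "
from h import *
goal(.57,.25,.25,3.5)"
```

```text
shift cm [ 20.34 -35.74   0.27] turn [ 0.   -0.01  0.02] | t 0.9 F [ 0.6 -1.  -0.7] w 0.088
```

Call:
carry_out:
  rows:
    - [0.41,20.3,-35.7,0,0,0,0]
    - [0.41,20.3,-35.7,0,0,0,0]
    - [0.41,20.3,-35.7,0,0,0,0]
    - [0.41,20.3,-35.7,0,0,0,0]
    - [0.41,20.3,-35.7,0,0,0,0]
    - [0.41,20.3,-35.7,0,0,0,0]
    - [0.41,20.3,-35.7,0,0,0,0]
    - [0.41,20.3,-35.7,0,0,0,0]

```text
time: 1.7
tcp_pos: [0.5648, 0.2402, 0.2524]
ee_rot: [1.0, 0.031, -0.0, 0.0]
force: [1.1, -1.5, -0.5]
grip_width: 0.0363
```

```bash
cat > look.py <<'E'
import sys
from h import *
import pickle
n=sys.argv[1];s=observe();ci=camera_info("wrist");snap("wrist","pics/%s.png"%n);pickle.dump((ci,s),open(n+".pkl","wb"))
print(s["tcp_pos"],s["ee_rot"],s["time"])
E
python3 look.py w1
```

```text
[0.56480148 0.24016215 0.25235606] [ 9.99520217e-01  3.09718811e-02 -2.62597914e-04  1.02076845e-04] 1.7
```

View pics/w1.png

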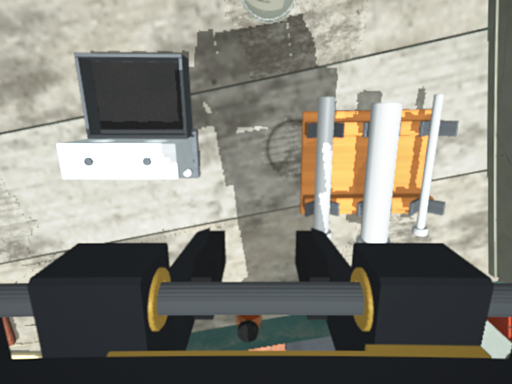

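The wrist view shows the block top at x 58–170, y 141–180, with the tray behind it. The medium rod runs from (327,98) to (322,232) and the orange cradle lies under it. I'll measure the rod axis and the block top from masks.

```bash
cat > m2.py <<'E'
from h import *
import pickle
ci,s=pickle.load(open("w1.pkl","rb"));im=cv2.imread("pics/w1.png");h=cv2.cvtColor(im,cv2.COLOR_BGR2HSV)
# rods: unsaturated runs over orange
pts=[]
for r in range(138,195,4):
    m=(h[r,300:348,1]<90)&(h[r,300:348,2]>90); i=np.flatnonzero(m)
    if len(i): pts.append((r,300+i.min(),300+i.max()))
print(pts)
C=np.array([onz(ci,((a+b)/2,r),.043)[:2] for r,a,b in pts])
v=np.polyfit(C[:,0],C[:,1],1);print("rod line y=",v,"yaw",np.degrees(np.arctan(v[0])))
for n,p in(("plain",(327,97)),("headend",(321,234))):print(n,onz(ci,p,.043)[:2].round(4))
# block top
m=cv2.inRange(im,(225,225,225),(255,255,255));m[:, :45]=0;m[:,210:]=0;m[:120]=0;m[190:]=0
k,_=cv2.findContours(cv2.morphologyEx(m,cv2.MORPH_CLOSE,np.ones((7,7))),cv2.RETR_EXTERNAL,cv2.CHAIN_APPROX_SIMPLE)
c=max(k,key=cv2.contourArea);ap=cv2.approxPolyDP(c,4,True)[:,0];print(ap.tolist(),cv2.minAreaRect(c))
for p in ap:print(p,onz(ci,p.astype(float),.085)[:2].round(4))
for p in((88.5,161),(147,161)):print("hole",onz(ci,p,.085)[:2].round(4))
# front foot/tray
for p in((77,52),(188,52),(88,138),(186,137)):print("tray",onz(ci,p,.032 if p[1]<60 else .032)[:2].round(4))
# cradle
m=cv2.inRange(h,(8,120,80),(25,255,255));m[:,:290]=0;m[:,450:]=0;m[:100]=0;m[225:]=0
print("cradle bbox",cv2.boundingRect(m))
for p in((302,113),(301,215)):print("cr",onz(ci,p,.006)[:2].round(4))
E
python3 m2.py
python3 - <<'E'
import cv2
a=cv2.imread("pics/w1.png");cv2.imwrite("pics/w1c.png",cv2.hconcat([cv2.resize(a[125:200,40:215],None,fx=3,fy=3,interpolation=cv2.INTER_CUBIC),cv2.resize(a[90:240,290:350],(90,225),interpolation=cv2.INTER_CUBIC)]))
E
```

```text
[(138, np.int64(300), np.int64(332)), (142, np.int64(300), np.int64(332)), (146, np.int64(300), np.int64(332)), (150, np.int64(300), np.int64(332)), (154, np.int64(300), np.int64(332)), (158, np.int64(300), np.int64(332)), (162, np.int64(300), np.int64(331)), (166, np.int64(300), np.int64(331)), (170, np.int64(300), np.int64(331)), (174, np.int64(300), np.int64(331)), (178, np.int64(300), np.int64(330)), (182, np.int64(300), np.int64(330)), (186, np.int64(300), np.int64(330)), (190, np.int64(300), np.int64(330)), (194, np.int64(315), np.int64(330))]
rod line y= [0.13655423 0.09805499] yaw 7.775886438676946
plain [0.6482 0.1733]
headend [0.493  0.1615]
[[48, 159], [59, 161], [63, 179], [95, 179], [96, 185], [103, 179], [175, 179], [176, 189], [209, 185], [209, 177], [208, 182], [190, 178], [188, 169], [178, 172], [174, 145], [159, 141], [56, 143], [56, 154]] ((128.94638061523438, 163.07232666015625), (162.09750366210938, 47.09117126464844), 2.8624050617218018)
[ 48 159] [0.5719 0.4444]
[ 59 161] [0.5707 0.4343]
[ 63 179] [0.5529 0.4324]
[ 95 179] [0.5549 0.4015]
[ 96 185] [0.5488 0.401 ]
[103 179] [0.5553 0.3937]
[175 179] [0.5598 0.3231]
[176 189] [0.5496 0.3223]
[209 185] [0.5558 0.2894]
[209 177] [0.564  0.2895]
[208 182] [0.5588 0.2904]
[190 178] [0.5618 0.3083]
[188 169] [0.5707 0.3103]
[178 172] [0.5671 0.3201]
[174 145] [0.5934 0.3236]
[159 141] [0.5963 0.3379]
[ 56 143] [0.5879 0.435 ]
[ 56 154] [0.5773 0.4363]
hole [0.5725 0.4062]
hole [0.5761 0.35  ]
tray [0.6759 0.4361]
tray [0.6841 0.3217]
tray [0.5879 0.4334]
tray [0.5962 0.3243]
cradle bbox (300, 109, 133, 105)
cr [0.6302 0.193 ]
cr [0.5026 0.1816]
```

View pics/w1c.png

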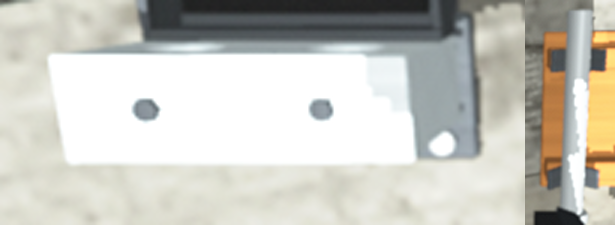

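```bash
python3 - <<'E'
from h import *
import pickle
ci,s=pickle.load(open("w1.pkl","rb"));im=cv2.imread("pics/w1.png");g=cv2.GaussianBlur(im[:,:,0],(3,3),0).astype(float) # blue channel: orange dark
L=[];Rr=[]
for r in range(138,200,3):
    row=g[r];t=110
    i=[x for x in range(307,325) if row[x]<t<=row[x+1]];j=[x for x in range(322,340) if row[x]>=t>row[x+1]]
    if i and j:
        a=i[0]+(t-row[i[0]])/(row[i[0]+1]-row[i[0]]);b=j[-1]+(row[j[-1]]-t)/(row[j[-1]]-row[j[-1]+1]);L.append((r,a,b))
L=np.array(L);print(L.round(1)[::3].tolist())
C=np.array([onz(ci,((a+b)/2,r),.043+.0)[:2] for r,a,b in L]);v=np.polyfit(C[:,0],C[:,1],1)
print("yaw",np.degrees(np.arctan(v[0])),"y at x=.57",np.polyval(v,.57),C.std(0))
goal(.570,np.polyval(v,.57),.12,4)
goal(.570,np.polyval(v,.57),.038,4)
E
```

```text
[[138.0, 316.5, 334.2], [195.0, 314.4, 330.5]]
yaw 3.9649969262078475 y at x=.57 0.16729691430090068 [0.02537928 0.0017611 ]
shift cm [-0.12  7.86 13.07] turn [-0.12  0.05 -0.25] | t 1.75 F [ 1.   4.3 -1.3] w 0.036
shift cm [-0.11  7.87 21.27] turn [-0.12  0.05 -0.25] | t 1.75 F [ 1.   4.3 -1.3] w 0.036
```

Call:
carry_out:
  rows:
    - [0.41,-0.1,7.9,5,0,0,-0.2]
    - [0.41,-0.1,7.9,10,0,0,-0.2]
    - [0.41,-0.1,7.9,13,0,0,-0.2]
    - [0.41,-0.1,7.9,16,0,0,-0.2]
    - [0.41,-0.1,7.9,18,0,0,-0.2]
    - [0.41,-0.1,7.9,20,0,0,-0.2]
    - [0.41,-0.1,7.9,21.2,0,0,-0.2]
    - [0.41,-0.1,7.9,21.2,0,0,-0.2]

```text
time: 2.55
tcp_pos: [0.5675, 0.1596, 0.039]
ee_rot: [0.999, 0.033, -0.001, -0.0]
force: [-2.2, 2.5, 0.1]
grip_width: 0.0364
```

```bash
python3 -c "
from h import *
goal(.57,.167,.038,4)
snap('side','pics/s1.png')"; python3 look.py w2; python3 -c "
import cv2
a=cv2.imread('pics/s1.png')[130:270,180:320];b=cv2.imread('pics/w2.png')
cv2.imwrite('pics/s1c.png',cv2.hconcat([cv2.resize(a,(384,384)),cv2.resize(b,(410,384))]))"
```

```text
shift cm [ 0.3  -0.72  0.1 ] turn [-0.05  0.15 -0.26] | t 2.55 F [-2.2  2.5  0.1] w 0.0364
[0.56758315 0.15941073 0.03975213] [ 9.99463158e-01  3.27417867e-02 -1.16241882e-03 -1.39549945e-04] 2.6
```

View pics/s1c.png

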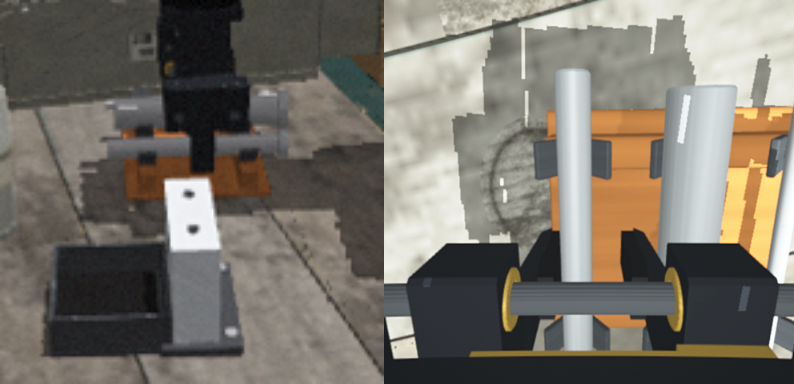

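The rod sits between the fingers, about 7 mm left of the jaw centre, which agrees with the readings. I'll centre the jaws and close.

Call:
carry_out:
  rows:
    - [0.41,0.2,-0.4,0.1,0,0,0]
    - [0.41,0.3,-0.7,0.1,0,0,0]
    - [0.2,0.3,-0.7,0.1,0,0,0]
    - [0.0,0.3,-0.7,0.1,0,0,0]
    - [0,0.3,-0.7,0.1,0,0,0]
    - [0,0.3,-0.7,0.1,0,0,0]
    - [0,0.3,-0.7,0.1,0,0,0]
  grip_force: 45

```text
time: 3.35
tcp_pos: [0.5709, 0.1689, 0.0405]
ee_rot: [0.999, 0.033, 0.001, -0.002]
force: [-1.0, 14.8, 4.7]
grip_width: 0.0164
```

```bash
python3 -c "
from h import *
goal(.57,.167,.038,4)"; python3 look.py w3
```

```text
shift cm [-0.1   0.18  0.25] turn [-0.23 -0.1  -0.26] | t 3.35 F [-1.  14.8  4.7] w 0.0164
[0.57086641 0.16885122 0.04049094] [ 9.99466306e-01  3.25943223e-02  7.95457099e-04 -2.02009708e-03] 3.35
```

Gripped at 16.4 mm opening, with a side load of about 15 N, so the rod lies slightly further towards +y. Next I'll lift it.

Call:
carry_out:
  rows:
    - [0,0,0,-1,0,0,0]
    - [0,0,0,-3,0,0,0]
    - [0,0,0,-5,0,0,0]
    - [0,0,0,-7,0,0,0]
    - [0,0,0,-9,0,0,0]
    - [0,0,0,-9,0,0,0]
    - [0,0,0,-9,0,0,0]
  grip_force: 60

```text
time: 4.1
tcp_pos: [0.5706, 0.1661, 0.1291]
ee_rot: [0.999, 0.033, -0.0, 0.0]
force: [0.3, -0.5, -3.7]
grip_width: 0.0161
```

```bash
python3 -c "
from h import *
goal(.459,.3426,.13,3.65)"
```

```text
shift cm [ -9.98 -18.34  -0.09] turn [0.01 0.04 0.08] | t 4.1 F [ 0.3 -0.5 -3.7] w 0.0161
```

Call:
carry_out:
  rows:
    - [0,-2,-4,0,0,0,0]
    - [0,-4.5,-8.3,0,0,0,0]
    - [0,-7,-12.5,0,0,0,0]
    - [0,-9,-16.5,0,0,0,0]
    - [0,-10,-18.3,0,0,0,0]
    - [0,-10,-18.3,0,0,0,0]
    - [0,-10,-18.3,0,0,0,0]
    - [0,-10,-18.3,0,0,0,0]

```text
time: 4.9
tcp_pos: [0.4596, 0.3413, 0.1291]
ee_rot: [0.999, 0.032, -0.0, 0.0]
force: [0.3, 0.1, -2.9]
grip_width: 0.0162
```

```bash
python3 look.py w4; python3 -c "
from h import *
snap('scene','pics/sc2.png');snap('side','pics/sd2.png')
a=cv2.imread('pics/w4.png');b=cv2.imread('pics/sc2.png')[150:270,130:290]
cv2.imwrite('pics/v4.png',cv2.hconcat([cv2.resize(a,(420,315)),cv2.resize(b,(380,315),interpolation=cv2.INTER_CUBIC)]))"
```

```text
[0.4596379  0.34134461 0.1290681 ] [ 9.99488565e-01  3.19737832e-02 -4.19323300e-04  3.31015565e-04] 4.9
```

View pics/v4.png

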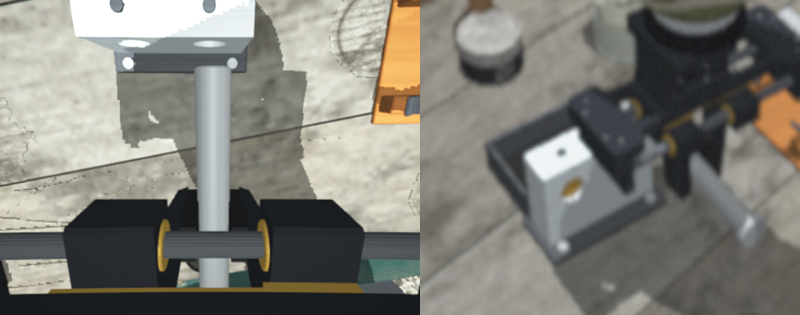

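The wrist view shows the rod held straight, with its tip in front of the right bore mouth (about (256,52) in full-size pixels). Both roof screw holes are visible near (143,5) and (255,5). In the scene view the left bore shows the solid gold plug. I'll measure the rod's lateral offset and yaw against the right bore.

```bash
cat > m4.py <<'E'
from h import *
import pickle,sys
n=sys.argv[1]
ci,s=pickle.load(open(n+".pkl","rb"));im=cv2.imread("pics/%s.png"%n);g=cv2.GaussianBlur(cv2.cvtColor(im,6),(5,5),0).astype(float)
gx=np.diff(g,axis=1);z=s["tcp_pos"][2]+.0025;E=[]
for r in range(95,225,5):
    a=225+np.argmax(gx[r,225:256]);b=256+np.argmin(gx[r,256:295]);E.append((r,a+.5,b+.5))
E=np.array(E);print(E[::4].tolist())
Lp=np.array([onz(ci,(a,r),z)[:2] for r,a,b in E]);Rp=np.array([onz(ci,(b,r),z)[:2] for r,a,b in E])
def fit(P):
    v=np.polyfit(P[:,0],P[:,1],1);k=abs(np.polyval(v,P[:,0])-P[:,1])<.0015;return np.polyfit(P[k,0],P[k,1],1),k.sum()
(vl,nl),(vr,nr)=fit(Lp),fit(Rp);v=(vl+vr)/2
print("yaws",np.degrees(np.arctan([vl[0],vr[0],v[0]])).round(2),nl,nr,"width mm",(np.polyval(vl,.5)-np.polyval(vr,.5))*1000,"axis y at .46/.57",np.polyval(v,[.46,.57]).round(4))
m=(g<160).astype(np.uint8);H=[]
for x0 in(142,255):
    q=m[0:20,x0-14:x0+14];yy,xx=np.nonzero(q);p=(xx.mean()+x0-14,yy.mean());H.append(onz(ci,p,.085)[:2]);print("hole",np.round(p,1),len(xx),(yy.min(),yy.max()),H[-1].round(4))
d=H[0]-H[1];print("block yaw",np.degrees(np.arctan2(-d[0],d[1])).round(2),np.linalg.norm(d).round(4))
print("rod axis y at bore x=.576",np.polyval(v,H[1][0]).round(4),"vs bore",H[1][1].round(4))
print("tip?",[onz(ci,(258,r),z+.0).round(4).tolist() for r in(80,82)])
E
python3 m4.py w4
```

```text
[[95.0, 244.5, 279.5], [115.0, 239.5, 279.5], [135.0, 239.5, 279.5], [155.0, 240.5, 279.5], [175.0, 240.5, 279.5], [195.0, 240.5, 278.5], [215.0, 240.5, 278.5]]
yaws [1.88 4.15 3.02] 22 26 width mm 16.60125899046544 axis y at .46/.57 [0.3405 0.3463]
hole [142.4   6.3] 201 (np.int64(0), np.int64(14)) [0.5724 0.4062]
hole [254.6   6.4] 180 (np.int64(0), np.int64(14)) [0.5762 0.3502]
block yaw 3.95 0.0561
rod axis y at bore x=.576 0.3466 vs bore 0.3502
tip? [[0.5382, 0.3458, 0.1316], [0.5374, 0.3457, 0.1316]]
```

Call:
carry_out:
  rows:
    - [0,0.7,-0.2,1,0,0,0]
    - [0,0.7,-0.2,3,0,0,0]
    - [0,0.7,-0.2,5,0,0,0]
    - [0,0.7,-0.2,6.5,0,0,0]
    - [0,0.7,-0.2,7.2,0,0,0]
    - [0,0.7,-0.2,7.4,0,0,0]
    - [0,0.7,-0.2,7.4,0,0,0]
    - [0,0.7,-0.2,7.4,0,0,0]

```text
time: 5.85
tcp_pos: [0.4664, 0.345, 0.0564]
ee_rot: [0.999, 0.033, 0.001, -0.0]
force: [0.3, -0.3, -2.8]
grip_width: 0.016
```

```bash
python3 look.py w5; python3 -c "
from h import *
snap('scene','pics/sc3.png');snap('side','pics/sd3.png')
a=cv2.imread('pics/w5.png')[0:200,150:366];b=cv2.imread('pics/sc3.png')[170:260,160:270];c=cv2.imread('pics/sd3.png')[150:270,190:300]
cv2.imwrite('pics/v5.png',cv2.hconcat([cv2.resize(a,(324,300)),cv2.resize(b,(260,300),interpolation=cv2.INTER_CUBIC)[:, :260],cv2.resize(c,(216,300),interpolation=cv2.INTER_CUBIC)]))
goal(.4665,.3435,.0555,3.7)"
```

```text
[0.46640779 0.34503272 0.05639781] [ 9.99467925e-01  3.26107427e-02  5.85131588e-04 -2.51028308e-04] 5.85
shift cm [0.02 0.15 0.08] turn [-0.02 -0.06  0.04] | t 6.0 F [-0.6  0.5 -2.3] w 0.016
```

View pics/v5.png

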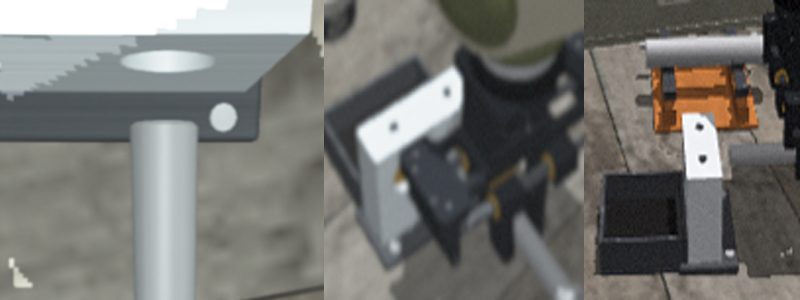

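Wrist crop: the bore mouth centre is at column ~261 and the rod at ~259, so the rod needs to go about 1–1.5 mm towards tool +y. I'll check the rod's height from the side camera, using the block top in the same picture as reference.

```bash
python3 - <<'E'
from h import *
c=camera_info("side");im=cv2.imread("pics/sd3.png");g=cv2.cvtColor(im,6).astype(float)
o=-np.array(c["R"]).T@np.array(c["t"])
for u in(266,270,274,278):
    col=g[195:230,u]; d=np.diff(col); a=195+np.argmax(d[:18])+.5; b=a+4+np.argmin(d[int(a-195)+4:int(a-195)+18])+.0
    _,dr=ray(c,(u,(a+b)/2)); p=o+dr*(.3475-o[1])/dr[1]; print(u,a,b,p.round(4),col[::2].astype(int).tolist())
# block top far-front corner refs
for n,p in(("FR",(.5595,.3225,.085)),("FL",(.5525,.433,.085))):print(n,proj(c,p).round(1))
print("tip pred",proj(c,(.547,.35,.058)).round(1),proj(c,(.547,.35,.067)).round(1),proj(c,(.547,.35,.049)).round(1))
E
```

```text
266 202.5 207.5 [0.5397 0.3475 0.0727] [66, 77, 74, 55, 133, 138, 137, 112, 114, 94, 85, 63, 74, 64, 54, 74, 78, 79]
270 202.5 213.5 [0.5312 0.3475 0.0656] [62, 58, 73, 61, 155, 125, 123, 117, 109, 99, 79, 79, 76, 64, 58, 66, 74, 80]
274 202.5 212.5 [0.5229 0.3475 0.0668] [131, 132, 120, 57, 141, 140, 110, 115, 105, 91, 82, 74, 71, 73, 72, 70, 68, 74]
278 201.5 215.5 [0.5145 0.3475 0.0644] [149, 127, 124, 108, 138, 121, 100, 115, 109, 93, 79, 71, 76, 78, 62, 57, 70, 70]
FR [256.3 194.4]
FL [260.6 219.7]
tip pred [262.4 211.8] [262.5 208. ] [262.4 215.6]
```

The visible rod band is at rows 209–217. Its centre (~213) matches the predicted row for z = 58 mm after the ~1 px offset seen on the block corners. I'll correct laterally and enter slowly.

Call:
carry_out:
  rows:
    - [0,0,0.15,0.1,0,0,0]
    - [0,0.3,0.15,0.1,0,0,0]
    - [0,0.7,0.15,0.1,0,0,0]
    - [0,1.0,0.15,0.1,0,0,0]
    - [0,1.3,0.15,0.1,0,0,0]
    - [0,1.6,0.15,0.1,0,0,0]
    - [0,1.8,0.15,0.1,0,0,0]
    - [0,1.9,0.15,0.1,0,0,0]

```text
time: 6.8
tcp_pos: [0.4852, 0.3446, 0.0547]
ee_rot: [0.999, 0.033, 0.0, -0.0]
force: [0.2, 0.3, -3.2]
grip_width: 0.0163
```

```bash
python3 look.py w6; python3 -c "
from h import *
a=cv2.imread('pics/w6.png')[0:200,150:366]
cv2.imwrite('pics/v6.png',cv2.resize(a,(432,400)))
goal(.4665,.3435,.0555,3.7)"
```

```text
[0.4852335  0.34460761 0.05469587] [ 9.99469009e-01  3.25837464e-02  1.08732292e-05 -7.04319724e-06] 6.8
shift cm [-1.88 -0.01 -0.08] turn [ 0.   -0.    0.03] | t 6.85 F [ 0.5 -0.6 -3.2] w 0.0163
```

View pics/v6.png

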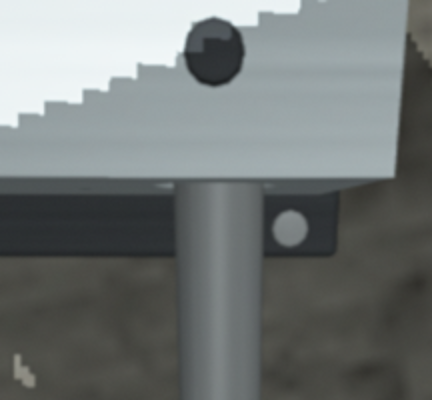

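The rod is entering the right bore with no contact force. Its centre is about 1 mm to the right of the mouth centre (219 vs 214 in the crop). I'll correct that and push on.

Call:
carry_out:
  rows:
    - [0,0.2,-0.1,-0.05,0,0,0]
    - [0,0.5,-0.1,-0.05,0,0,0]
    - [0,0.8,-0.1,-0.05,0,0,0]
    - [0,1.1,-0.1,-0.05,0,0,0]
    - [0,1.4,-0.1,-0.05,0,0,0]

```text
time: 7.35
tcp_pos: [0.4978, 0.3465, 0.0547]
ee_rot: [0.999, 0.033, -0.002, 0.0]
force: [-5.9, -1.3, -2.4]
grip_width: 0.016
```

Call:
carry_out:
  rows:
    - [0,0.4,0,0,0,0,0]
    - [0,0.8,0,0,0,0,0]
    - [0,1.2,0,0,0,0,0]
    - [0,1.6,0,0,0,0,0]
    - [0,2.0,0,0,0,0,0]
    - [0,2.4,0,0,0,0,0]
    - [0,2.8,0,0,0,0,0]
    - [0,3.0,0,0,0,0,0]

```text
time: 8.15
tcp_pos: [0.5293, 0.3484, 0.0552]
ee_rot: [0.999, 0.033, 0.0, -0.0]
force: [-0.1, 0.4, -3.3]
grip_width: 0.016
```

```bash
python3 look.py w7;python3 -c "
from h import *
snap('side','pics/sd7.png')
a=cv2.imread('pics/w7.png')[0:240,60:366];c=cv2.imread('pics/sd7.png')[170:270,185:285]
cv2.imwrite('pics/v7.png',cv2.hconcat([cv2.resize(a,(408,320)),cv2.resize(c,(320,320),interpolation=cv2.INTER_CUBIC)]))
print(observe()['force'])"
```

```text
[0.52932766 0.34842865 0.0552079 ] [ 9.99470131e-01  3.25491536e-02  9.78480791e-05 -1.07281195e-05] 8.15
[ 0.416002   -0.29645275 -1.75953889]
```

View pics/v7.png

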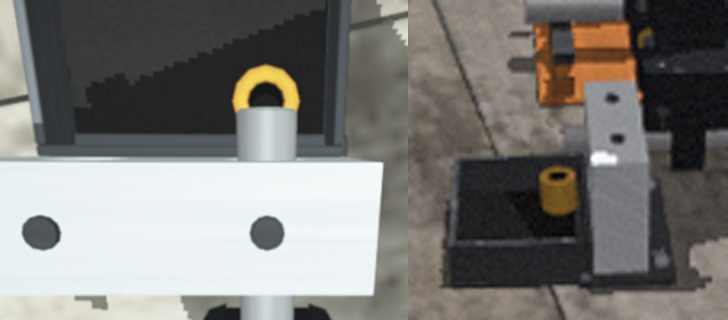

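The bushing is out and stands in the tray under the rod tip, and the plug's bore is untouched. I'll withdraw along the bore, then lift.

Call:
carry_out:
  rows:
    - [0,-1,0,0,0,0,0]
    - [0,-2,0,0,0,0,0]
    - [0,-3,0,0,0,0,0]
    - [0,-4,0,0,0,0,0]
    - [0,-5,0,0,0,0,0]
    - [0,-6,0,0,0,0,0]
    - [0,-6.3,0,0,0,0,0]
    - [0,-6.3,0,0,0,0,0]

```text
time: 9.05
tcp_pos: [0.4658, 0.3445, 0.0554]
ee_rot: [0.999, 0.033, 0.0, -0.0]
force: [-0.7, -0.5, -2.6]
grip_width: 0.0162
```

Call:
carry_out:
  rows:
    - [0,0,0,-2,0,0,0]
    - [0,0,0,-5,0,0,0]
    - [0,0,0,-8,0,0,0]
    - [0,0,0,-8,0,0,0]
    - [0,0,0,-8,0,0,0]

```text
time: 9.55
tcp_pos: [0.4661, 0.3442, 0.1346]
ee_rot: [0.999, 0.033, -0.0, 0.0]
force: [-1.3, -0.2, -2.3]
grip_width: 0.0161
```

```bash
python3 -c "
from h import *
goal(.5706,.1690,.130,4)"
```

```text
shift cm [ 9.29 18.17  0.46] turn [ 0.    0.   -0.27] | t 9.55 F [-1.3 -0.2 -2.3] w 0.0161
```

Call:
carry_out:
  rows:
    - [0,2,4,0.4,0,0,0]
    - [0,4,8,0.4,0,0,0]
    - [0,6.5,12.5,0.4,0,0,0]
    - [0,8.5,16.5,0.4,0,0,0]
    - [0,9.3,18.2,0.4,0,0,-0.2]
    - [0,9.3,18.2,0.4,0,0,-0.2]
    - [0,9.3,18.2,0.4,0,0,-0.2]
    - [0,9.3,18.2,0.4,0,0,-0.2]

```text
time: 10.35
tcp_pos: [0.5698, 0.1698, 0.1303]
ee_rot: [0.999, 0.035, -0.001, -0.0]
force: [-0.3, 0.0, -3.0]
grip_width: 0.0162
```

```bash
python3 -c "
from h import *
goal(.5706,.1690,.0405,4)"
```

```text
shift cm [0.09 0.09 8.98] turn [-0.01  0.1   0.01] | t 10.35 F [-0.3  0.  -3. ] w 0.0162
```

Lower to about 1.5 mm above the grasp height, then check the force.

Call:
carry_out:
  rows:
    - [0,0.1,0,3,0,0,0]
    - [0,0.1,0,6,0,0,0]
    - [0,0.1,0,7.5,0,0,0]
    - [0,0.1,0,8.3,0,0,0]
    - [0,0.1,0,8.7,0,0,0]
    - [0,0.1,0,8.8,0,0,0]
    - [0,0.1,0,8.8,0,0,0]

```text
time: 11.05
tcp_pos: [0.5721, 0.169, 0.0441]
ee_rot: [0.999, 0.034, 0.001, -0.0]
force: [-0.3, -0.6, -3.1]
grip_width: 0.0166
```

Call:
carry_out:
  rows:
    - [0,0,0,0.1,0,0,0]
    - [0,0,0,0.2,0,0,0]
    - [0,0,0,0.2,0,0,0]
    - [0,0,0,0.2,0,0,0]

```text
time: 11.45
tcp_pos: [0.5717, 0.1689, 0.0413]
ee_rot: [0.999, 0.034, 0.0, -0.0]
force: [0.4, -0.5, -2.2]
grip_width: 0.0165
```

Call:
carry_out:
  rows:
    - [0,0,0,0.1,0,0,0]
    - [0,0,0,0.1,0,0,0]
    - [0.25,0,0,0.1,0,0,0]
    - [0.41,0,0,0.1,0,0,0]
    - [0.41,0,0,0.1,0,0,0]
    - [0.41,0,0,0.1,0,0,0]
    - [0.41,0,0,0.1,0,0,0]
  grip_force: 20

```text
time: 12.15
tcp_pos: [0.5717, 0.1689, 0.0402]
ee_rot: [0.999, 0.034, 0.0, 0.0]
force: [-0.4, -0.3, -0.3]
grip_width: 0.0361
```

Call:
carry_out:
  rows:
    - [0.41,0,0,-1,0,0,0]
    - [0.41,0,0,-3,0,0,0]
    - [0.41,0,0,-6,0,0,0]
    - [0.41,0,0,-10,0,0,0]
    - [0.41,0,0,-15,0,0,0]
    - [0.41,-3,-4,-19,0,0,0]
    - [0.41,-3,-6,-19,0,0,0]
    - [0.41,-3,-6,-19,0,0,0]

```text
time: 12.95
tcp_pos: [0.5369, 0.2293, 0.2331]
ee_rot: [0.999, 0.036, 0.002, -0.001]
force: [-0.1, 0.1, -0.5]
grip_width: 0.0365
```

```bash
python3 look.py w8; python3 -c "
from h import *
s=snap('side','pics/sd8.png')
a=cv2.imread('pics/w8.png');c=cv2.imread('pics/sd8.png')[150:270,185:305]
cv2.imwrite('pics/v8.png',cv2.hconcat([cv2.resize(a,(440,330)),cv2.resize(c,(330,330),interpolation=cv2.INTER_CUBIC)]))
print(observe()['force'])"
```

```text
[0.53687763 0.22933825 0.23313257] [ 9.99349154e-01  3.60044508e-02  2.11441892e-03 -6.90525408e-04] 12.95
[-0.38114721 -0.2276816   0.50560374]
```

View pics/v8.png

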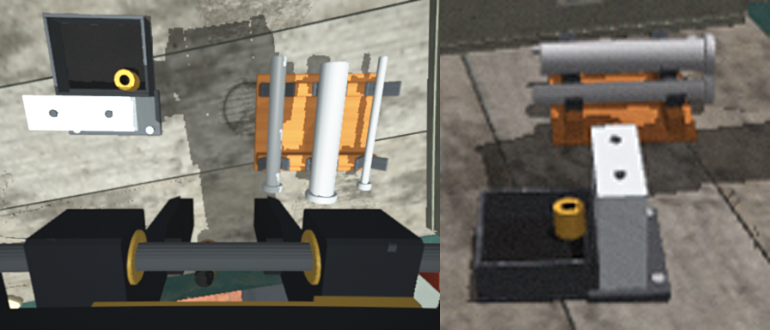

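The medium rod is back in its groove, parallel to the others. The bushing stands in the tray and the gripper is clear, so I'll hand in.

```bash
python3 -c "
from workcell import *
print(hand_in())"
```

```text
the job is handed in; nothing more can be done
None
```

I used the medium rod to push the bushing out of the right bore (y = -28 mm) into the catch tray, then laid the rod back in its groove. The job is handed in; I stopped moving at about 13 s of the allowed 51 s.

**Push:** The push force was about 6 N. The rod tip went about 15 mm past the far face, judging from the arm readings.

**Last pictures and readings:**
- **Bushing:** it stands upright in the tray, close to the block.
- **Medium rod:** it lies in the groove nearest the block, parallel to the other rods. At release the gripper was within about 1 mm of where it picked the rod up.
- **Other rods:** they look unmoved.
- **Bystanders:** I never came near them, but I did not measure them again afterwards.
- **Robot:** the gripper is open and clear, with the force reading near zero.

**Not measured or in disagreement:**
- **Plug:** I did not measure its position again. The rod never touched its bore.
- **Lateral readings:** before entry, the wrist camera and the arm readings disagreed by 1 to 2 mm on the rod's sideways position. I corrected by eye at the bore mouth, and the rod went in without jamming.
- **Rod height:** my automatic edge measurement from the side camera gave false values, so I took the height from reading the picture instead.

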